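# Pack a second layer into the gauge box and hold its lid half open

### The arm

A 6-joint arm with a two-finger parallel gripper is mounted at the origin on the work surface; the furniture and walls round the work are solid. World frame = base frame: x ahead of the robot, y to its left, z up, the work surface at z = 0. Lengths are in m, angles in rad, forces in N, time in s.
With the tool pointing down it reaches from about 0.35 to 0.875 m from the base axis. Payload 4.2 kg.
Tool frame: the origin (TCP) lies at the very end of the fingers, on their centre line; the grasp point (between the pads) lies 19 mm behind it; x points along the fingers, y is the direction in which the jaws open and shut, and the axes are right-handed (so a half turn about x gives the same grasp; the last joint's range is limited). The gripper opens to 85 mm and grips with 20 to 120 N. Pads are 22 mm wide; open, the fingers measure 114 mm over their backs; the gripper's body (76 mm by 85 mm) begins 54 mm behind the grasp point. The pads swing forward as they close: fully open they stand 13 mm farther back than shut.
Start: joints at [0.939, 0.385, 0.008, 0, -1.194, -0.259], TCP at [0.486, 0.393, 0.231] pointing down, gripper open.
Joint ranges: [-3.14, 3.14], [-1.21, 2.06], [-1.07, 1.41], [-3.16, 2.05], [-2.99, -0.16], [-3.1, 3.1]. Speed limits (rad/s): [2.79, 2.79, 3.14, 3.14, 3.14, 3.14].

### API

Orientations are given as a unit quaternion [x, y, z, w].
In Python, from workcell import monitor, get_image, order gives the robot as it stands.
- The arm moves only by the tool carry_out, never from a script. Its argument "targets" is one flat list of numbers, 5 for each row, row after row: the shift along the tool's x, y, z in units of 25 mm (1.0 is 25 mm), then the turn about the tool's x in units of 6 degrees (1.0 is 6 degrees), then the closure, from 0 (fully open) to 1 (shut). In form: [tx, ty, tz, spin, claw, tx, ty, tz, spin, claw, ...]. A call has 1 to 12 rows; each row shifts and turns the commanded pose from where the row before left it, along the tool's axes as they then stand; what a row does not reach is not made up. A row lasts 1/12 s, in which the tool goes at most 41.7 mm and 7.16 degrees, less where a joint would pass 70% of its speed; a pose out of reach is approached as far as the arm can. A call is refused whole if a number of a shift passes 1 or a number of a turn 1, either way. A call with a gripper value outside its range is refused whole. The fingers move at their own pace and stop on an object; "force" is the grip in N (left out, the last holds). Time passes only in rows, so rows that do not move let the fingers close. It gives the time, the measured TCP pose, the force and the opening at its end, in the units of the state.
- monitor.get_state(): the state, without advancing time (a new reading comes with each control period).
- get_image(name): name is "side" or "top"; returns a dict with "color" (480x640x3 uint8, red, green, blue), "depth" (480x640 float32, m along the optical axis (not along the pixel's ray), 0 where there is no reading), "K" (3x3 intrinsics, pixels), "k1" (the pictures are not rectified: a ray, as slopes to the right and down, at radius r is drawn at 1 + k1 r^2 times it, then the intrinsics apply), "extrinsics" (4x4, takes a point from camera to world coordinates). Camera axes: x right, y down, z forward; pixel columns grow to the right and rows downward; lengths in m; the calibration is good to about 2 mm. A picture is of the moment at which its call begins.
- order.sign_off(): hands the job in, once; it reports no verdict.
The state is a dict: "clock": time; "joint_pos": joint angles; "joint_velocities": joint speeds; "tau": joint torques, N m; "tcp_pos": TCP position; "tool_rot": TCP orientation; "contact_force": force on the tool from outside, world axes, zero at the start; "ft_torque": the same for the moment, N m; "finger_gap": opening from 0.0 (shut) to 1.0 (fully open).
Only numpy, scipy, OpenCV 4.12 (cv2) and the standard library are available. Lean on these libraries where they do the work, as an engineer would, in place of code of your own. Each camera call takes 0.05 s, during which the arm holds its last target. There are 200 camera calls.

### The job

Finish packing the gauge box, whose lid leans back open: lay the separator sheet flat on the two ring gauges in it, rib up, then set the larger of the two loose ring gauges flat on the sheet, beside the rib; set both down, do not drop them. Then swing the lid forward by its handle to 60 degrees from shut and keep holding it there, still, so that a colleague can check the contents: the lid must never fall shut, and the program finishes while the gripper is holding the lid. Leave the smaller ring gauge, the tally counter and the plug gauge where they are.

Things in the scene. Friction and masses are not known exactly. Their poses are not given: they have to be found in the camera images.
- gauge_box: Low grey box, fixed, base 80 (x) x 144 (y) x 28 mm, walls 5 mm, open on top. Origin: centre of its underside; z up, +x to the hinge side, +y along the hinge. Inside (70 x 134 mm) two ring gauges are fixed, 45 mm diameter, at x = 0, y = +-33 mm, their tops 21 mm above the origin; a sheet laid on them has its top at 25 mm. The lid is hinged at the top of the +x wall.
- hinge (a point): Point on the lid's hinge axis, at the middle of the box's +x wall: 40 mm along +x and 30 mm above the box's origin. The axis runs along the box's y. Turns with the box.
- lid (a joint): Lid angle in rad: 0 = shut (level), pi/2 = upright, 2.1 = leaning back on its stop, as at the start. The hinge is free: behind upright the lid falls back to the stop, in front of upright it falls shut. The lid is a hollow cover 80 x 144 x 20 mm, about 0.2 kg with its handle.
- handle (a point): Middle of the lid's handle: a round bar, 10 mm diameter, parallel to the hinge, 70 mm of it straight, at the lid's free edge, 112 mm from the hinge axis, 27 mm clear gap between bar and lid. At lid angle a it lies, in the box's frame, at x = 40 - 112 cos a, z = 30 + 112 sin a mm. The bar can turn between finger pads that pinch it.
- separator: Grey plastic separator sheet, loose, 60 (x) x 122 (y) x 4 mm, about 60 g; across its middle stands a grip rib, 30 mm long (x), 10 mm thick (y), its top 20 mm above the sheet's underside. Origin: centre of its underside, z up (rib on top). Fits into the box with its long side along the box's y, either way round, 5 to 6 mm play on each side.
- ring_large: The larger loose ring gauge: steel ring 45 mm diameter, 14 mm high, about 120 g, lying flat. Origin: centre of its underside, z up. There is room for it on the sheet on either side of the rib, centred 35 mm along the sheet's +y or -y.
- ring_small: The smaller loose ring gauge, 38 mm diameter, 12 mm high, lying flat; leave it alone. Origin: centre of its underside.
- counter: Black tally counter, 45 x 60 x 41 mm, loose bystander. Origin: centre of its underside.
- plug_gauge: Plug gauge, a thin steel rod tool 19 x 98 x 16 mm lying flat (long along its y), loose bystander. Origin: centre of its underside.

How it is judged:
By the outcome, as a careful person would: the job done as asked, in the order asked, and still so for the second after the job is handed in, while the arm keeps its last pose, push and grip.
It also fails if it takes over 67 s, if anything falls off the work surface, if the arm or the gripper's body presses on something with over 40 N, if the wrist force passes 120 N, or if a joint passes its speed limit or range.

## Working session

There is one attempt and no reset: what is moved stays moved. The work goes in short steps, Python scripts to look and compute and a tool call to move; the robot and the scene stay as the last step left them, time stands still between calls to the robot, and variables do not carry over. Pictures are saved under pics/ and viewed, about 8 in all and at most 12, crops included, and the job is handed in when it is done.

Besides the shell and the picture viewer there is one more tool, called after "Request:" by a JSON object that holds its "method" and its "body". carry_out: Moves the arm, as the interface text tells. Its arguments: {"type":"object","properties":{"targets":{"type":"array","items":{"type":"number"}},"force":{"type":"number"}},"required":["targets"]}

```bash
mkdir -p pics; ls
cat > h.py <<'E'
import numpy as np, cv2
from workcell import monitor, get_image, order
from scipy.spatial.transform import Rotation as R
def pts(im):
    K=im["K"];d=im["depth"];v,u=np.mgrid[0:480,0:640]
    n=cv2.undistortPoints(np.stack([u,v],-1).reshape(-1,1,2).astype(np.float64),K,np.array([im["k1"],0,0,0.])).reshape(480,640,2)
    c=np.dstack([n[...,0]*d,n[...,1]*d,d]);E=im["extrinsics"]
    w=c@E[:3,:3].T+E[:3,3]; w[d==0]=np.nan
    return w
def save(im,name): cv2.imwrite("pics/"+name,im["color"][...,::-1])
E
python3 - <<'E'
from h import *
for n in("top","side"):
    im=get_image(n);save(im,n+"0.png");np.savez(n+"0.npz",**im);print(im["K"],im["k1"],im["extrinsics"].round(3))
    w=pts(im);print(np.nanpercentile(w.reshape(-1,3),[1,50,99],axis=0).round(3))
print(monitor.get_state())
E
```

```text
pics
[[556.91069014   0.         312.59383527]
 [  0.         556.91069014 238.08301642]
 [  0.           0.           1.        ]] -0.07093686744915507 [[-0.029 -0.997  0.075  0.439]
 [-0.999  0.031  0.025  0.003]
 [-0.027 -0.074 -0.997  1.   ]
 [ 0.     0.     0.     1.   ]]
[[-0.042 -0.706 -0.753]
 [ 0.511  0.015  0.   ]
 [ 1.056  0.717  0.501]]
[[507.53987646   0.         317.94971371]
 [  0.         507.53987646 244.50299019]
 [  0.           0.           1.        ]] 0.038499843341294124 [[ 0.834  0.374 -0.405  0.878]
 [ 0.551 -0.535  0.64  -0.548]
 [ 0.023 -0.757 -0.653  0.596]
 [ 0.     0.     0.     1.   ]]
[[-0.387 -0.521 -0.752]
 [ 0.541 -0.064  0.083]
 [ 0.947  0.733  0.424]]
{'clock': 0.1, 'joint_pos': array([ 9.38569929e-01,  3.85448872e-01,  6.75043991e-03, -4.09207803e-04,
       -1.19401700e+00, -2.58579329e-01]), 'joint_velocities': array([ 0.00104372, -0.00097161,  0.00315901,  0.00219112, -0.00121794,
       -0.0018508 ]), 'tau': array([-9.77680356e-04, -3.93321204e+01,  1.88929170e+01,  4.19801116e+00,
       -2.62185735e-03, -2.04371645e-06]), 'tcp_pos': array([0.48557742, 0.39265308, 0.23034868]), 'tool_rot': array([-0.63783799,  0.30532651,  0.63835431,  0.30404307]), 'contact_force': array([-0.10818574, -0.21818406, -0.21615049]), 'ft_torque': array([-0.0350773 , -0.01028604, -0.02604571]), 'finger_gap': 1.0010019291613004}
```

View pics/top0.png

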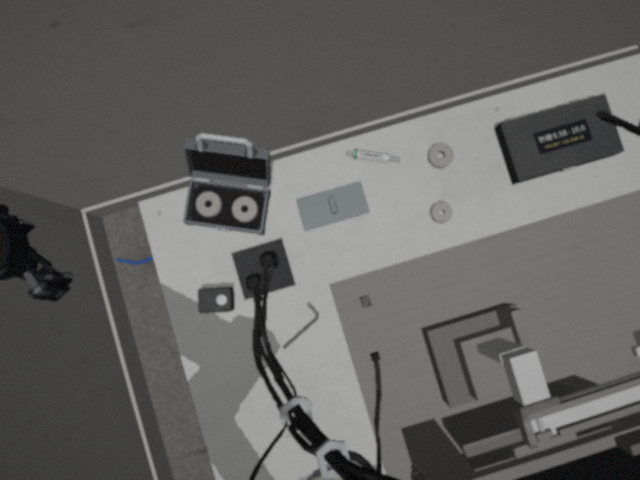

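View pics/side0.png

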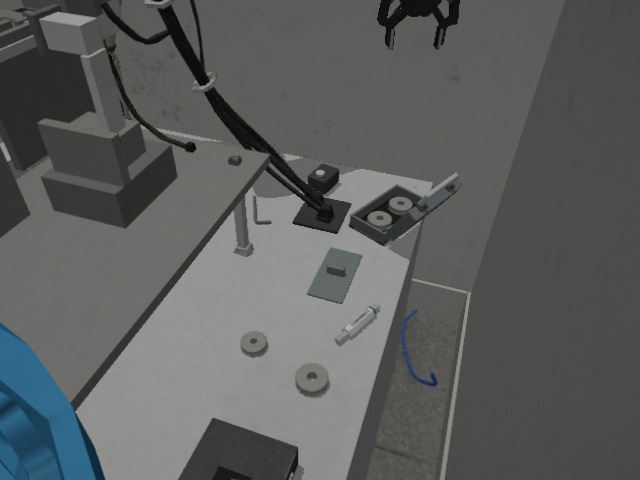

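Top view: the open box is at about (227,205) with its lid up behind it. The separator is at (333,205) with its rib at (333,205). The large ring is at (440,155), the small ring at (441,212) and the plug gauge at (373,156). A cable rises from a plate at (263,268). The side view agrees: a raised deck is on the left and the cable leans over the table. Next I measure.

```bash
cat >> h.py <<'E'
def ray(im,uv,z):
    uv=np.asarray(uv,float).reshape(-1,1,2)
    n=cv2.undistortPoints(uv,im["K"],np.array([im["k1"],0,0,0.])).reshape(-1,2)
    E=im["extrinsics"];d=np.c_[n,np.ones(len(n))]@E[:3,:3].T;o=E[:3,3]
    return o+d*((z-o[2])/d[:,2])[:,None]
E
python3 - <<'E'
from h import *
T={k:v for k,v in np.load("top0.npz").items()};S={k:v for k,v in np.load("side0.npz").items()}
for n,im in(("top",T),("side",S)):
    w=pts(im);z=w[...,2];print(n,"table z",np.nanmedian(z[(abs(z)<.02)]))
    for lo,hi,l in((.002,.008,'sheet'),(.009,.018,'mid'),(.018,.034,'box'),(.035,.2,'tall'),(.2,.6,'high')):
        reg=(w[...,0]>.3)&(w[...,0]<.8)&(abs(w[...,1])<.45)
        m=((z>lo)&(z<hi)&reg).astype(np.uint8);m=cv2.morphologyEx(m,cv2.MORPH_OPEN,np.ones((3,3)))
        k,lab,st,c=cv2.connectedComponentsWithStats(m)
        for i in range(1,k):
            if st[i,4]>60:
                p=w[lab==i];r=cv2.minAreaRect(p[:,:2].astype(np.float32)*1000)
                print(l,st[i,4],'px',c[i].round(),'rect mm',np.round(r[0]),np.round(r[1]),round(r[2],1),'z',np.round(np.percentile(p[:,2],[5,50,95])*1000))
c=T["color"][120:320,140:480];cv2.imwrite("pics/topcrop.png",cv2.resize(c[...,::-1],None,fx=2.35,fy=2.35,interpolation=cv2.INTER_CUBIC))
E
```

```text
top table z -0.0008382780596205563
sheet 766 px [219. 207.] rect mm [579. 199.] [95. 69.] 80.1 z [3. 6. 8.]
sheet 145 px [258. 205.] rect mm [574. 124.] [50. 18.] 17.7 z [3. 6. 8.]
sheet 111 px [251. 224.] rect mm [543. 139.] [35. 17.] 89.3 z [4. 6. 8.]
sheet 834 px [254. 258.] rect mm [474. 123.] [63. 97.] 16.1 z [2. 5. 7.]
sheet 379 px [282. 276.] rect mm [450.  91.] [55. 48.] 14.0 z [3. 5. 7.]
sheet 86 px [246. 293.] rect mm [421. 149.] [23. 16.] 16.9 z [3. 5. 7.]
mid 407 px [440. 154.] rect mm [ 657. -207.] [42. 43.] 87.2 z [10. 13. 16.]
mid 321 px [372. 156.] rect mm [659. -86.] [93. 16.] 81.3 z [10. 13. 17.]
mid 68 px [437. 208.] rect mm [ 557. -196.] [14. 24.] 68.7 z [ 9. 11. 13.]
box 83 px [115. 105.] rect mm [768. 382.] [ 3. 45.] 14.3 z [20. 26. 32.]
box 127 px [511. 165.] rect mm [ 632. -328.] [65.  4.] 16.1 z [19. 27. 33.]
box 1155 px [228. 179.] rect mm [619. 175.] [144.  46.] 87.1 z [23. 27. 33.]
box 95 px [210. 196.] rect mm [594. 210.] [34. 14.] 67.1 z [19. 20. 23.]
box 393 px [217. 222.] rect mm [557. 183.] [145.  50.] 77.5 z [21. 26. 29.]
box 78 px [264. 208.] rect m
[... 2234 characters left out ...]
rect mm [411. -55.] [20. 12.] 49.5 z [20. 27. 32.]
tall 1366 px [540. 156.] rect mm [776. 356.] [  3. 193.] 15.0 z [ 46. 126. 192.]
tall 34137 px [123. 259.] rect mm [ 383. -173.] [234. 610.] 11.2 z [163. 178. 181.]
tall 1325 px [427. 205.] rect mm [661. 162.] [150.  51.] 69.6 z [ 45.  92. 130.]
tall 4958 px [238. 455.] rect mm [ 665. -360.] [111.  77.] 14.8 z [37. 39. 41.]
high 1861 px [417.  17.] rect mm [489. 391.] [149.  42.] 36.1 z [256. 307. 330.]
high 2369 px [576.  57.] rect mm [776. 356.] [  3. 194.] 14.9 z [212. 303. 381.]
high 13942 px [ 96. 127.] rect mm [ 336. -205.] [106. 133.] 14.0 z [209. 277. 409.]
high 759 px [13. 43.] rect mm [ 305. -262.] [ 9. 47.] 14.8 z [382. 392. 404.]
```

View pics/topcrop.png

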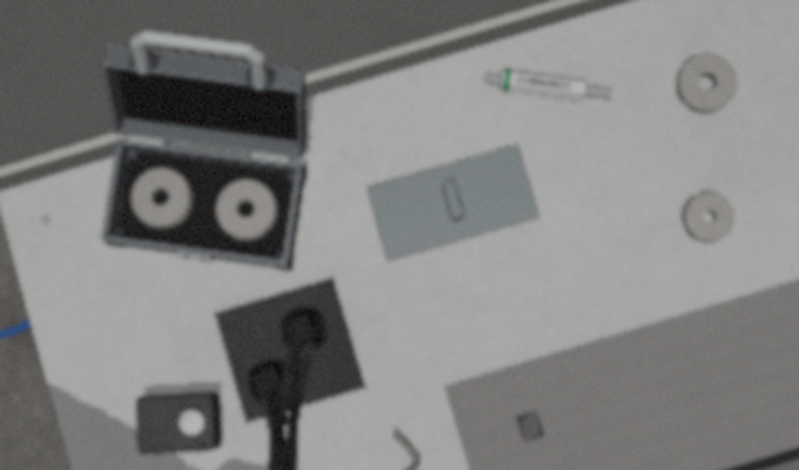

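Crop: the box rings are at (161,197) and (246,208), and the sheet's corners are sharp. The deck is about 178 mm high. Next come precise positions from rays in both views.

Run:
```python
from h import *
for n in("top","side"):
    im=dict(np.load(n+"0.npz").items());hsv=cv2.cvtColor(im["color"],cv2.COLOR_RGB2HSV);w=pts(im);g=cv2.cvtColor(im["color"],cv2.COLOR_RGB2GRAY)
    def near(x,y,r): return (np.hypot(w[...,0]-x,w[...,1]-y)<r)
    # separator: saturated bluish
    m=(near(.574,-.011,.09)&(hsv[...,1]>18)&(hsv[...,0]>75)&(hsv[...,0]<130)&(g<175)).astype(np.uint8)
    m=cv2.morphologyEx(m,cv2.MORPH_CLOSE,np.ones((9,9)))
    c=max(cv2.findContours(m,0,1)[0],key=cv2.contourArea)[:,0]
    q=ray(im,c,.004)[:,:2].astype(np.float32)*1000;print(n,"sep",cv2.minAreaRect(q))
    for nm,x,y,z,R0 in(("A",.585,.211,.021,.034),("B",.573,.146,.021,.034),("large",.658,-.208,.014,.035),("small",.556,-.206,.012,.03)):
        s=near(x,y,R0); 
        th=cv2.threshold(g[s].reshape(-1,1),0,255,cv2.THRESH_OTSU)[0]
        m=(s&((g>th) if nm in"AB" else (g<th))).astype(np.uint8)
        c=max(cv2.findContours(m,0,1)[0],key=cv2.contourArea)
        q=ray(im,cv2.convexHull(c)[:,0],z)[:,:2].astype(np.float32)*1000
        print(n,nm,th,"enc",np.round(cv2.minEnclosingCircle(q)[0],1),np.round(cv2.minEnclosingCircle(q)[1],1),"rect",np.round(cv2.minAreaRect(q)[0],1),np.round(cv2.minAreaRect(q)[1],1))
    # rib top & handle from depth
    p=w[near(.574,-.011,.03)&(w[...,2]>.012)&(w[...,2]<.03)];print("rib",len(p),p.mean(0).round(4), len(p)>5 and cv2.minAreaRect(p[:,:2].astype(np.float32)*1000))
    p=w[near(.67,.165,.09)&(w[...,2]>.118)&(w[...,2]<.14)];print("handle",len(p),p.mean(0).round(4),p[:,2].max(), cv2.minAreaRect(p[:,:2].astype(np.float32)*1000))
    p=w[near(.579,.178,.09)&(w[...,2]>.0245)&(w[...,2]<.031)&(w[...,0]<.64)];print("rim",cv2.minAreaRect(p[:,:2].astype(np.float32)*1000))
s=monitor.get_state();r=R.from_quat(s["tool_rot"]).as_matrix();print(r.round(3),np.degrees(np.arctan2(r[1,1],r[0,1])))
```

```text
top sep ((560.545166015625, -10.421825408935547), (7.194179058074951, 5.432394027709961), 88.15082550048828)
top A 83.0 enc [579.3 212.2] 23.7 rect [580.2 212.2] [43.3 45.2]
top B 85.0 enc [568.8 147.3] 23.2 rect [569.  147.7] [44.6 44. ]
top large 146.0 enc [ 654.9 -204.8] 24.4 rect [ 655.9 -204.1] [45.7 48. ]
top small 150.0 enc [ 553.5 -200.8] 21.1 rect [ 552.9 -201.2] [39.8 39.5]
rib 95 [ 0.5706 -0.0092  0.0184] ((570.821533203125, -9.154444694519043), (30.401399612426758, 10.173317909240723), 12.934794425964355)
handle 370 [0.6684 0.1626 0.1278] 0.1333662376797775 ((667.9920654296875, 163.85739135742188), (91.4334716796875, 15.373998641967773), 78.71536254882812)
rim ((584.4552001953125, 178.16493225097656), (143.3437042236328, 103.33824157714844), 80.01165771484375)
side sep ((562.243408203125, 9.547538757324219), (28.910621643066406, 57.29817581176758), 32.67043685913086)
side A 81.0 enc [585.8 209.1] 23.7 rect [584.4 209. ] [44.5 42.3]
side B 85.0 enc [572.8 145. ] 22.2 rect [572.9 145.3] [43.2 42.4]
side large 106.0 enc [ 666.7 -216.8] 22.1 rect [ 671.7 -223.4] [44. 25.]
side small 108.0 enc [ 563.8 -211.7] 19.1 rect [ 568.7 -216.5] [37.3 22.6]
rib 123 [ 0.575  -0.0128  0.0175] ((573.8751831054688, -11.644111633300781), (30.03636360168457, 11.755420684814453), 13.006881713867188)
handle 241 [0.6724 0.1524 0.1279] 0.1321093432197608 ((672.8287963867188, 158.8943328857422), (85.6714096069336, 12.391664505004883), 76.95382690429688)
rim ((588.8159790039062, 177.1053924560547), (148.6951141357422, 105.33704376220703), 79.68706512451172)
[[-0.001 -0.778 -0.629]
 [-0.001 -0.629  0.778]
 [-1.     0.002 -0.   ]] -141.04806268172624
```

The two cameras disagree by about 4 mm (side minus top is about +4 mm in x and -3 mm in y), so I use the mean and refine by touch. First I turn the jaws to the rib.

```bash
cat >> h.py <<'E'
def plan(x,y,z,yaw,p=None,yaw0=None):
    s=monitor.get_state();r=R.from_quat(s["tool_rot"]).as_matrix()
    a=np.degrees(np.arctan2(r[1,1],r[0,1]));dy=(yaw-a+90)%180-90
    r2=R.from_euler('z',dy,degrees=True).as_matrix()@r
    d=r2.T@(np.array([x,y,z])-s["tcp_pos"])/.025
    print("t",s["clock"],"yaw",round(a,2),"tcp",s["tcp_pos"].round(4),"spin",round(-dy/6,2),"then shift",d.round(2),"F",s["contact_force"].round(1),"gap",round(float(s["finger_gap"]),3),"j6",s["joint_pos"][5].round(2))
E
python3 -c "
from h import *
plan(.5725,-.0105,.07,-76.5)"
```

```text
t 0.1 yaw -141.05 tcp [0.4856 0.3927 0.2303] spin -10.76 then shift [ 6.45 16.48  0.38] F [-0.1 -0.2 -0.2] gap 1.001 j6 -0.26
```

Request:
{"method": "carry_out", "body": {"targets": [0,0,0,-1,0.5,0,0,0,-1,0.5,0,0,0,-1,0.5,0,0,0,-1,0.5,0,0,0,-1,0.5,0,0,0,-1,0.5,0,0,0,-1,0.5,0,0,0,-1,0.5,0,0,0,-1,0.5,0,0,0,-1,0.5,0,0,0,-0.76,0.5,0,0,0,0,0.5], "force": 30}}

```text
clock: 1.1
tcp_pos: [0.4857, 0.3928, 0.2307]
tool_rot: [-0.702, -0.083, 0.703, -0.084]
contact_force: [-0.7, 0.1, 0.1]
finger_gap: 0.499
```

Request:
{"method": "carry_out", "body": {"targets": [0,1,0,0,0.5,0,1,0,0,0.5,0,1,0,0,0.5,0,1,0,0,0.5,0,1,0,0,0.5,0,1,0,0,0.5,0,1,0,0,0.5,0,1,0,0,0.5,0,1,0,0,0.5,0,1,0,0,0.5,0,1,0,0,0.5,0,1,0,0,0.5]}}

```text
clock: 2.1
tcp_pos: [0.556, 0.1001, 0.2311]
tool_rot: [-0.702, -0.082, 0.702, -0.082]
contact_force: [0.7, 0.1, -0.1]
finger_gap: 0.501
```

Request:
{"method": "carry_out", "body": {"targets": [0,1,0,0,0.5,0.5,1,0,0,0.5,1,1,0,0,0.5,1,1,0.2,0,0.5,1,0.48,0.18,0,0.5,1,0,0,0,0.5,1,0,0,0,0.5,0.5,0,0,0,0.5,0,0,0,0,0.5,0,0,0,0,0.5]}}

```text
clock: 2.93
tcp_pos: [0.5728, -0.01, 0.0808]
tool_rot: [-0.702, -0.083, 0.703, -0.083]
contact_force: [1.3, 0.6, 0.2]
finger_gap: 0.498
```

Run:
```python
from h import *
plan(.5725,-.0105,.006,-76.5)
im=get_image("side");c=im["color"][180:360,220:460];cv2.imwrite("pics/s1.png",cv2.resize(c[...,::-1],None,fx=3,fy=3,interpolation=cv2.INTER_CUBIC))
```

```text
t 2.9333 yaw -76.55 tcp [ 0.5728 -0.01    0.0808] spin -0.01 then shift [2.99 0.02 0.01] F [1.3 0.6 0.2] gap 0.498 j6 1.54
```

View pics/s1.png

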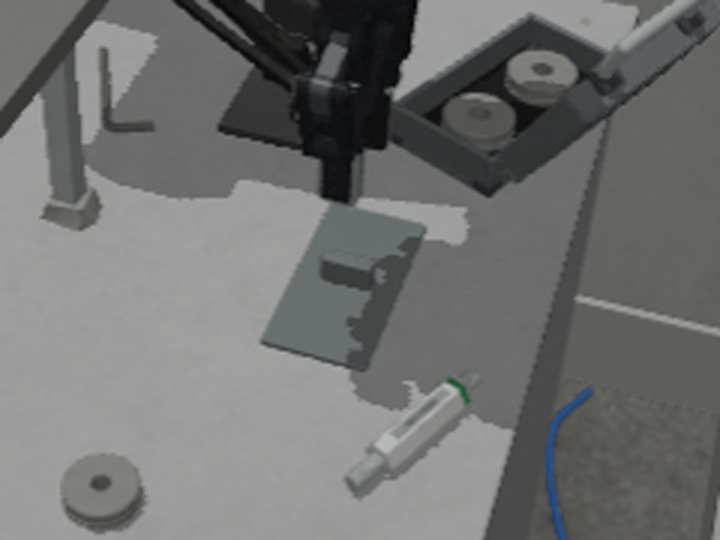

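The gripper hangs above the rib, tips near crop (345,200), with the rib near crop (350,268). I descend and close gently.

Request:
{"method": "carry_out", "body": {"targets": [0.7,0,0,0,0.6,0.7,0,0,0,0.6,0.6,0,0,0,0.6,0.4,0,0,0,0.6,0.3,0,0,0,0.6,0.2,0,0,0,0.6,0,0,0,0,0.6,0,0,0,0,0.6]}}

```text
clock: 3.65
tcp_pos: [0.5736, -0.0097, 0.0093]
tool_rot: [0.703, 0.083, -0.702, 0.083]
contact_force: [0.0, 0.4, 0.3]
finger_gap: 0.399
```

Request:
{"method": "carry_out", "body": {"targets": [0,0,0,0,0.7,0,0,0,0,0.75,0,0,0,0,0.8,0,0,0,0,0.85,0,0,0,0,0.9,0,0,0,0,0.95,0,0,0,0,1,0,0,0,0,1,0,0,0,0,1,0,0,0,0,1], "force": 30}}

```text
clock: 4.48
tcp_pos: [0.5733, -0.0098, 0.0093]
tool_rot: [0.702, 0.083, -0.702, 0.083]
contact_force: [-0.3, -0.4, 5.6]
finger_gap: 0.109
```

Run:
```python
from h import *
plan(.5725,-.0105,.006,-76.5)
for n in("top","side"):
    im=get_image(n);w=pts(im);g=(np.hypot(w[...,0]-.574,w[...,1]+.011)<.075)
    p=w[g&(w[...,2]>.002)&(w[...,2]<.0065)];print(n,len(p),cv2.minAreaRect(p[:,:2].astype(np.float32)*1000))
```

```text
t 4.4833 yaw -76.47 tcp [ 0.5733 -0.0098  0.0093] spin 0.01 then shift [0.13 0.02 0.04] F [-0.3 -0.4  5.6] gap 0.109 j6 1.54
top 466 ((536.7393188476562, -23.833885192871094), (66.56659698486328, 138.4471435546875), 14.211994171142578)
side 1226 ((567.2528076171875, -18.368743896484375), (114.79925537109375, 125.8045425415039), 27.05216407775879)
```

Gap 0.109 is about 9.3 mm, so the rib is held. I lift and measure the sheet in hand.

Request:
{"method": "carry_out", "body": {"targets": [-0.2,0,0,0,1,-0.4,0,0,0,1,-0.7,0,0,0,1,-0.8,0,0,0,1,-0.7,0,0,0,1,-0.4,0,0,0,1,0,0,0,0,1,0,0,0,0,1,0,0,0,0,1], "force": 45}}

```text
clock: 5.33
tcp_pos: [0.5721, -0.0099, 0.0878]
tool_rot: [-0.701, -0.083, 0.703, -0.083]
contact_force: [0.1, -0.1, -1.2]
finger_gap: 0.099
```

Run:
```python
from h import *
plan(.577,.178,.10,-100.5)
for n in("side","top"):
    im=get_image(n);np.savez(n+"1.npz",**im);w=pts(im);s=monitor.get_state()["tcp_pos"]
    g=np.hypot(w[...,0]-s[0],w[...,1]-s[1])<.075
    z=w[...,2][g];h,e=np.histogram(z,np.arange(.04,.13,.004));print(n,dict(zip(e.round(3),h)))
im=dict(np.load("side1.npz").items());c=im["color"][160:340,220:460];cv2.imwrite("pics/s2.png",cv2.resize(c[...,::-1],None,fx=3,fy=3,interpolation=cv2.INTER_CUBIC))
```

```text
t 5.3333 yaw -76.5 tcp [ 0.5721 -0.0099  0.0878] spin 4.0 then shift [-0.48 -7.43  1.18] F [ 0.1 -0.1 -1.2] gap 0.099 j6 1.54
side {np.float64(0.04): np.int64(0), np.float64(0.044): np.int64(0), np.float64(0.048): np.int64(0), np.float64(0.052): np.int64(0), np.float64(0.056): np.int64(0), np.float64(0.06): np.int64(0), np.float64(0.064): np.int64(0), np.float64(0.068): np.int64(0), np.float64(0.072): np.int64(0), np.float64(0.076): np.int64(64), np.float64(0.08): np.int64(1369), np.float64(0.084): np.int64(36), np.float64(0.088): np.int64(21), np.float64(0.092): np.int64(30), np.float64(0.096): np.int64(41), np.float64(0.1): np.int64(36), np.float64(0.104): np.int64(34), np.float64(0.108): np.int64(35), np.float64(0.112): np.int64(40), np.float64(0.116): np.int64(26), np.float64(0.12): np.int64(8), np.float64(0.124): np.int64(9)}
top {np.float64(0.04): np.int64(0), np.float64(0.044): np.int64(0), np.float64(0.048): np.int64(0), np.float64(0.052): np.int64(0), np.float64(0.056): np.int64(0), np.float64(0.06): np.int64(0), np.float64(0.064): np.int64(0), np.float64(0.068): np.int64(0), np.float64(0.072): np.int64(1), np.float64(0.076): np.int64(239), np.float64(0.08): np.int64(626), np.float64(0.084): np.int64(21), np.float64(0.088): np.int64(0), np.float64(0.092): np.int64(0), np.float64(0.096): np.int64(0), np.float64(0.1): np.int64(0), np.float64(0.104): np.int64(0), np.float64(0.108): np.int64(0), np.float64(0.112): np.int64(0), np.float64(0.116): np.int64(0), np.float64(0.12): np.int64(0), np.float64(0.124): np.int64(0)}
```

View pics/s2.png

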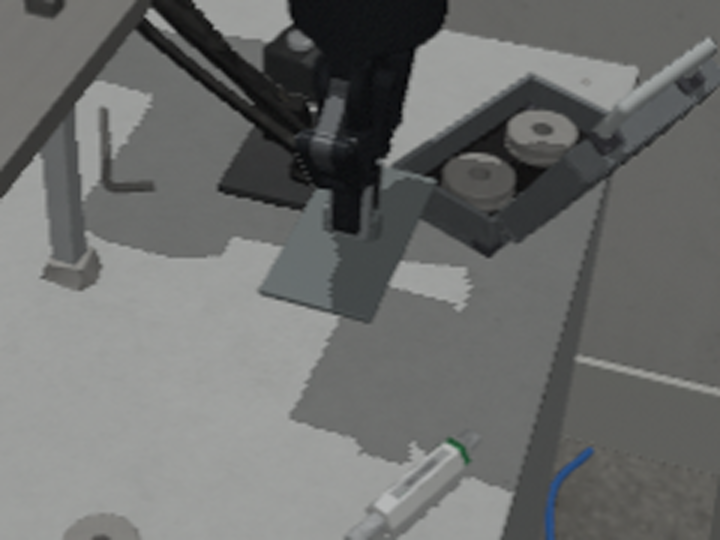

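The sheet hangs level, with crop corners at (262,292), (370,320), (435,180) and (325,190). I get its offset relative to the tool from each view.

Run:
```python
from h import *
s=monitor.get_state()["tcp_pos"]
for n in("side","top"):
    im=dict(np.load(n+"1.npz").items());w=pts(im)
    g=(np.hypot(w[...,0]-s[0],w[...,1]-s[1])<.08)&(w[...,2]>.077)&(w[...,2]<.087)
    m=cv2.morphologyEx(g.astype(np.uint8),cv2.MORPH_OPEN,np.ones((2,2)));p=w[m>0]
    print(n,cv2.minAreaRect(p[:,:2].astype(np.float32)*1000),np.median(p[:,2]))
    c=max(cv2.findContours(m,0,1)[0],key=cv2.contourArea)[:,0];print(cv2.minAreaRect(ray(im,c,.083)[:,:2].astype(np.float32)*1000))
print(s)
```

```text
side ((544.6721801757812, 28.171531677246094), (77.30376434326172, 214.85223388671875), 18.6304874420166) nan
((576.6860961914062, -14.580894470214844), (59.70125198364258, 123.45114135742188), 13.50521183013916)
top ((559.660400390625, -17.12164306640625), (29.430517196655273, 133.6285858154297), 16.780872344970703) nan
((552.589599609375, -14.395713806152344), (29.628442764282227, 121.57328796386719), 13.089317321777344)
[ 0.57214592 -0.00996447  0.08746916]
```

Request:
{"method": "carry_out", "body": {"targets": [-0.4,0,0,1,1,0,0,0,1,1,0,0,0,1,1,0,0,0,1,1,0,0,0,0,1,0,-0.5,0,0,1,0,-0.9,0,0,1,0,-1,0,0,1,0,-1,0.3,0,1,0,-1,0.3,0,1,0,-1,0.3,0,1,0,-0.9,0.3,0,1]}}

```text
clock: 6.43
tcp_pos: [0.5719, 0.1526, 0.0982]
tool_rot: [-0.704, 0.064, 0.704, 0.063]
contact_force: [-0.4, -0.6, -1.3]
finger_gap: 0.1
```

```bash
python3 -c "
from h import *
plan(.577,.179,.05,-100.5)"
```

```text
t 6.4333 yaw -100.29 tcp [0.5719 0.1526 0.0982] spin 0.04 then shift [ 1.93 -1.08 -0.01] F [-0.4 -0.6 -1.3] gap 0.1 j6 0.86
```

Request:
{"method": "carry_out", "body": {"targets": [0,-0.6,0,0,1,0,-0.48,0,0,1,0.5,0,0,0,1,0.7,0,0,0,1,0.5,0,0,0,1,0.3,0,0,0,1,0,0,0,0,1,0,0,0,0,1,0,0,0,0,1]}}

```text
clock: 7.18
tcp_pos: [0.5779, 0.1772, 0.0496]
tool_rot: [0.705, -0.064, -0.704, -0.065]
contact_force: [0.3, -0.2, -0.9]
finger_gap: 0.102
```

Run:
```python
from h import *
plan(.577,.179,.030,-100.5)
ims=[]
for n in("side","top"):
    im=get_image(n);np.savez(n+"2.npz",**im)
    r0,c0=(140,320) if n=="side" else(120,160)
    c=im["color"][r0:r0+130,c0:c0+150];ims.append(cv2.resize(c[...,::-1],(692,600),interpolation=cv2.INTER_CUBIC)[:, :])
cv2.imwrite("pics/s3.png",cv2.resize(np.hstack(ims),(800,346)))
```

```text
t 7.1833 yaw -100.47 tcp [0.5779 0.1772 0.0496] spin 0.01 then shift [ 0.78 -0.06  0.05] F [ 0.3 -0.2 -0.9] gap 0.102 j6 0.82
```

View pics/s3.png

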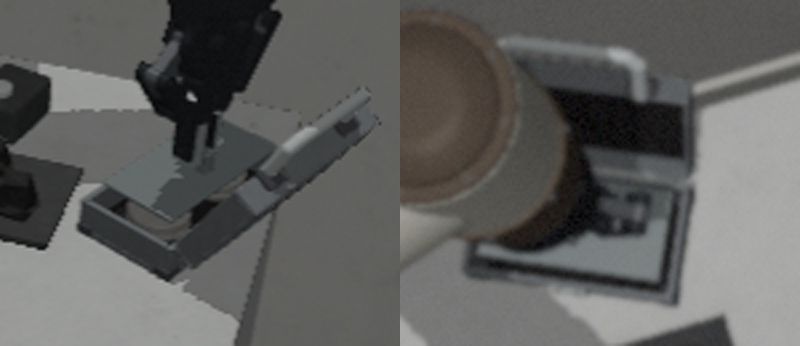

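Side crop: the sheet hovers level just above the box. In the top crop a uniform dark margin shows along its front edge. Next I compare sheet and box within each view.

Run:
```python
from h import *
s=monitor.get_state()["tcp_pos"];a=np.radians(-10.5);ux=np.array([np.cos(a),np.sin(a)]);uy=np.array([-ux[1],ux[0]])
for n,(ax,ay) in(("side",(.579,.1771)),("top",(.5745,.180))):
    im=dict(np.load(n+"2.npz").items());w=pts(im);g0=cv2.cvtColor(im["color"],cv2.COLOR_RGB2GRAY)
    d=w[...,:2]-np.array([ax,ay]);X=d@ux*1000;Y=d@uy*1000;Z=w[...,2]*1000
    m=((abs(X)<45)&(abs(Y)<75)&(Z>41)&(Z<49)).astype(np.uint8);m=cv2.morphologyEx(m,cv2.MORPH_OPEN,np.ones((3,3)))
    k,l,st,_=cv2.connectedComponentsWithStats(m);zm=[np.median(Z[l==i]) for i in range(1,k)]
    print(n,st[1:,4],zm)
    m=(m>0).astype(np.uint8);cs=np.vstack([c[:,0] for c in cv2.findContours(m,0,1)[0] if len(c)>15]);q=ray(im,cs,.0446)[:,:2]-np.array([ax,ay])
    qq=np.c_[q@ux,q@uy]*1000;print("sheet in box frame min/max",qq.min(0).round(1),qq.max(0).round(1),cv2.minAreaRect(qq.astype(np.float32)))
    # rim: X extents per view
    m=(abs(X)<50)&(abs(Y)<80)&(Z>24)&(Z<31);
    print("rim pct Y",np.percentile(Y[m],[0.5,99.5]).round(1),"X",np.percentile(X[m],[.5,99.5]).round(1))
d=s[:2]-np.array([.5768,.1785]);print("tcp in box",d@ux,d@uy)
```

```text
side [999] [np.float64(43.4159986035485)]
sheet in box frame min/max [-29. -66.] [33.1 59.1] ((2.0649871826171875, -3.4212913513183594), (62.114234924316406, 125.10625457763672), 0.030726179480552673)
rim pct Y [-72.3  69.6] X [-41.3  49.6]
top [ 18   9 116 323   9  12   9  86] [np.float64(43.66539460246), np.float64(43.07308297153756), np.float64(43.13567536651192), np.float64(43.326624933568866), np.float64(43.4826579225015), np.float64(44.129826299932176), np.float64(42.42910616135076), np.float64(43.20849409462663)]
sheet in box frame min/max [-28.3 -63. ] [31.  23.4] ((1.2069168090820312, -19.70404815673828), (59.200008392333984, 86.40206146240234), 0.20622824132442474)
rim pct Y [-71.7  70.1] X [-40.9  49.7]
tcp in box 0.001228312040527647 -0.0010130742897856756
```

Yaw agrees (0.0 and 0.2°), and the sheet sits about 1.5 mm off in +x and -y. I correct that and lower it slowly.

Request:
{"method": "carry_out", "body": {"targets": [0,-0.06,0.06,0,1,0,0,0,0,1,0.15,0,0,0,1,0.15,0,0,0,1,0.15,0,0,0,1,0.1,0,0,0,1,0.05,0,0,0,1,0.04,0,0,0,1,0,0,0,0,1,0,0,0,0,1]}}

```text
clock: 8.12
tcp_pos: [0.576, 0.1788, 0.0328]
tool_rot: [0.704, -0.065, -0.704, -0.065]
contact_force: [-0.0, -0.0, -1.3]
finger_gap: 0.1
```

Request:
{"method": "carry_out", "body": {"targets": [0.04,0,0,0,1,0.04,0,0,0,1,0.04,0,0,0,1,0,0,0,0,1,0,0,0,0,1]}}

```text
clock: 8.53
tcp_pos: [0.576, 0.1789, 0.0304]
tool_rot: [0.704, -0.064, -0.704, -0.065]
contact_force: [-1.0, -0.3, 3.4]
finger_gap: 0.099
```

Contact felt at z = 30.4 mm, as expected. I release, rise and check.

Request:
{"method": "carry_out", "body": {"targets": [0,0,0,0,0.88,0,0,0,0,0.84,0,0,0,0,0.75,0,0,0,0,0.7,-0.3,0,0,0,0.7,-0.6,0,0,0,0.7,-1,0,0,0,0.6,-1,0,0,0,0.5,-1,0,0,0,0.5,-1,0,0,0,0.4,-0.5,0,0,0,0.4,0,1,0,0,0.4], "force": 30}}

```text
clock: 9.53
tcp_pos: [0.5746, 0.1576, 0.1695]
tool_rot: [0.708, -0.061, -0.701, -0.065]
contact_force: [0.7, -0.3, 0.2]
finger_gap: 0.601
```

Request:
{"method": "carry_out", "body": {"targets": [0,1,0,0,0.3,0,1,0,0,0.3,0,1,0,0,0.3,0,1,0,0,0.3,0,1,0,0,0.3,0,1,0,0,0.3,0,1,0,0,0.3,0,1,0,0,0.3,0,1,0,0,0.3,0,1,0,0,0.3,0,1,0,0,0.3,0,1,0,0,0.3]}}

```text
clock: 10.53
tcp_pos: [0.5164, -0.1419, 0.1655]
tool_rot: [0.704, -0.065, -0.704, -0.065]
contact_force: [0.1, -0.5, -0.6]
finger_gap: 0.702
```

Run:
```python
from h import *
plan(.6575,-.207,.06,-10.5)
a=np.radians(-10.5);ux=np.array([np.cos(a),np.sin(a)]);uy=np.array([-ux[1],ux[0]])
ims=[]
for n,(ax,ay) in(("side",(.579,.1771)),("top",(.5745,.180))):
    im=get_image(n);np.savez(n+"3.npz",**im);w=pts(im)
    d=w[...,:2]-np.array([ax,ay]);X=d@ux*1000;Y=d@uy*1000;Z=w[...,2]*1000
    for lo,hi in((22,27.),(37,44)):
        m=((abs(X)<33)&(abs(Y)<64)&(Z>lo)&(Z<hi))
        print(n,m.sum(),"z",np.percentile(Z[m],[2,50,98]).round(1),"X",np.percentile(X[m],[1,50,99]).round(1),"Y",np.percentile(Y[m],[1,50,99]).round(1))
    q=[np.median(Z[(abs(X-x)<8)&(abs(Y-y)<8)]).round(1) for x in(-18,18) for y in(-45,45)];print("corner z",q)
    p=w[(np.hypot(w[...,0]-.6575,w[...,1]+.207)<.04)&(Z>8)];print("ring",cv2.minAreaRect(p[:,:2].astype(np.float32)*1000))
    r0,c0=(140,320) if n=="side" else(120,160)
    c=im["color"][r0:r0+130,c0:c0+150];ims.append(cv2.resize(c[...,::-1],(400,346),interpolation=cv2.INTER_CUBIC))
cv2.imwrite("pics/s4.png",np.hstack(ims))
```

```text
t 10.5333 yaw -100.47 tcp [ 0.5164 -0.1419  0.1655] spin -15.0 then shift [4.22 6.02 1.53] F [ 0.1 -0.5 -0.6] gap 0.702 j6 1.35
side 1101 z [22.4 24.2 26.4] X [-31.5   0.5  28.1] Y [-60.6 -11.6  61. ]
side 66 z [37.1 39.7 42. ] X [-15.1   0.3  14.3] Y [-5.1 -0.7  6.3]
corner z [np.float64(24.4), np.float64(24.3), np.float64(24.1), np.float64(24.2)]
ring ((658.992431640625, -208.78855895996094), (43.40628433227539, 44.991294860839844), 33.421226501464844)
top 1226 z [22.1 24.  26.6] X [-30.1  -2.2  28.8] Y [-30.3  18.5  58.4]
top 90 z [37.2 39.9 43. ] X [-15.   -0.4  13.9] Y [-5.4 -0.   4.4]
corner z [np.float64(nan), np.float64(23.5), np.float64(nan), np.float64(23.8)]
ring ((665.1087036132812, -206.53250122070312), (25.309619903564453, 42.39730453491211), 1.735208511352539)
  return _methods._mean(a, axis=axis, dtype=dtype,
  ret = ret.dtype.type(ret / rcount)
```

View pics/s4.png

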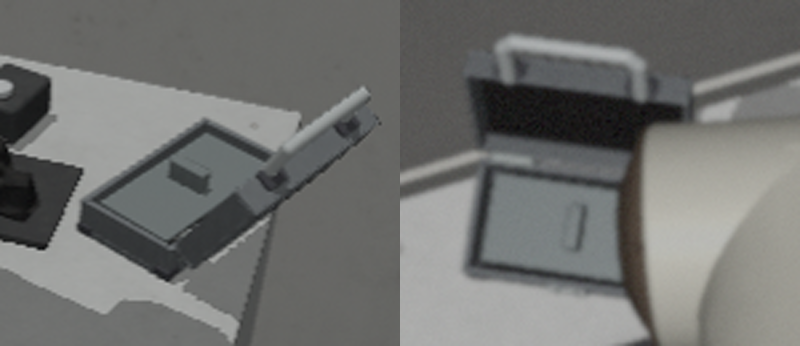

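The sheet lies flat in the box, rib up and centred, with all the visible corners at about 24 mm. Next is the large ring: I move in +x first, away from the deck edge, then turn.

Request:
{"method": "carry_out", "body": {"targets": [0,0.2,-0.6,0,0.2,0,0.25,-0.9,0,0,0,0.25,-1,0,0,0,0.25,-1,0,0,0,0.25,-1,0,0,0,0.25,-0.9,0,0,0,0.1,-0.6,1,0,0,0,0,1,0,0,0,0,1,0,0,0,0,1,0,0,0,0,1,0,0,0,0,1,0]}}

```text
clock: 11.63
tcp_pos: [0.6575, -0.2053, 0.165]
tool_rot: [-0.649, 0.28, 0.649, 0.281]
contact_force: [-0.3, -0.0, -0.6]
finger_gap: 0.999
```

Request:
{"method": "carry_out", "body": {"targets": [0,0,0,1,0,0,0,0,1,0,0,0,0,1,0,0,0,0,1,0,0,0,0,1,0,0,0,0,1,0,0,0,0,1,0,0,0,0,1,0,0,0,0,1,0,0,0,0,0,0,0,0,0,0,0]}}

```text
clock: 12.55
tcp_pos: [0.6574, -0.2055, 0.165]
tool_rot: [-0.453, 0.543, 0.453, 0.543]
contact_force: [0.1, 0.6, 0.1]
finger_gap: 0.995
```

```bash
python3 -c "
from h import *
plan(.657,-.207,.0015,169.5)"
```

```text
t 12.55 yaw 169.71 tcp [ 0.6574 -0.2055  0.165 ] spin 0.03 then shift [ 6.54  0.01 -0.06] F [0.1 0.6 0.1] gap 0.995 j6 -0.11
```

Request:
{"method": "carry_out", "body": {"targets": [0.6,0,-0.06,0,0,1,0,0,0,0,1,0,0,0,0,1,0,0,0,0,0.9,0,0,0,0,0.8,0,0,0,0,0.6,0,0,0,0,0.4,0,0,0,0.2,0.2,0,0,0,0.35,0,0,0,0,0.38,0,0,0,0,0.38], "force": 30}}

```text
clock: 13.47
tcp_pos: [0.6576, -0.2076, 0.003]
tool_rot: [-0.453, 0.543, 0.452, 0.544]
contact_force: [0.8, 0.4, 0.8]
finger_gap: 0.619
```

Request:
{"method": "carry_out", "body": {"targets": [0,0,0,0,0.42,0,0,0,0,0.46,0,0,0,0,0.5,0,0,0,0,0.55,0,0,0,0,0.7,0,0,0,0,0.7,0,0,0,0,0.7,0,0,0,0,0.7], "force": 40}}

```text
clock: 14.13
tcp_pos: [0.658, -0.2078, 0.0042]
tool_rot: [-0.453, 0.543, 0.452, 0.544]
contact_force: [-0.6, 1.0, 6.2]
finger_gap: 0.49
```

```bash
python3 -c "
from h import *
plan(.657,-.207,.0015,169.5)"
```

```text
t 14.1333 yaw 169.55 tcp [ 0.658  -0.2078  0.0042] spin 0.01 then shift [0.11 0.05 0.02] F [-0.6  1.   6.2] gap 0.49 j6 -0.11
```

An upward force of 6 N appeared on closing, and the same happened at the rib. The fingertips evidently reach about 4 mm past the TCP and touch the table. On the sheet they would then strike the box walls, so I regrip about 6 mm higher.

Request:
{"method": "carry_out", "body": {"targets": [0,0,0,0,0.46,0,0,0,0,0.42,0,0,0,0,0.38,0,0,0,0,0.38,-0.12,0,0,0,0.38,-0.12,0,0,0,0.38,0,0,0,0,0.38,0,0,0,0,0.38]}}

```text
clock: 14.8
tcp_pos: [0.6572, -0.2077, 0.0087]
tool_rot: [-0.452, 0.543, 0.452, 0.544]
contact_force: [0.3, -0.1, 0.1]
finger_gap: 0.621
```

Request:
{"method": "carry_out", "body": {"targets": [0,0,0,0,0.42,0,0,0,0,0.46,0,0,0,0,0.5,0,0,0,0,0.55,0,0,0,0,0.7,0,0,0,0,0.7,0,0,0,0,0.7,0,0,0,0,0.7], "force": 50}}

```text
clock: 15.47
tcp_pos: [0.6574, -0.2077, 0.009]
tool_rot: [-0.453, 0.543, 0.452, 0.544]
contact_force: [-1.4, 0.1, 5.6]
finger_gap: 0.475
```

Run:
```python
from h import *
plan(.657,-.207,.0015,169.5)
im=get_image("side");c=im["color"][310:430,230:390];cv2.imwrite("pics/s5.png",cv2.resize(c[...,::-1],None,fx=5,fy=5,interpolation=cv2.INTER_CUBIC))
```

```text
t 15.4667 yaw 169.54 tcp [ 0.6574 -0.2077  0.009 ] spin 0.01 then shift [0.3  0.02 0.02] F [-1.4  0.1  5.6] gap 0.475 j6 -0.11
```

View pics/s5.png

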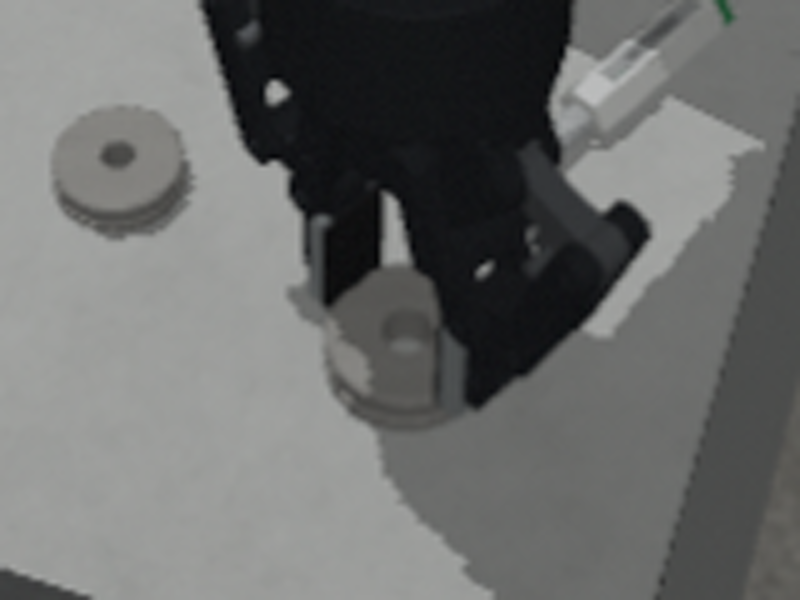

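The large ring is centred between the pads at crop (400,350), and the small ring and plug gauge are untouched. The push on closing came back, so it is the pads swinging forward, not table contact. I lift and measure how far the tips reach below the ring.

Request:
{"method": "carry_out", "body": {"targets": [-0.2,0,0,0,0.7,-0.5,0,0,0,0.7,-0.9,0,0,0,0.7,-1,0,0,0,0.7,-0.9,0,0,0,0.7,-0.5,0,0,0,0.7,0,0,0,0,0.7,0,0,0,0,0.7,0,0,0,0,0.7], "force": 60}}

```text
clock: 16.27
tcp_pos: [0.6557, -0.2073, 0.1064]
tool_rot: [-0.451, 0.544, 0.453, 0.543]
contact_force: [0.8, 0.4, -2.3]
finger_gap: 0.474
```

Run:
```python
from h import *
plan(.576,.179,.13,169.5)
s=monitor.get_state()["tcp_pos"];a=np.radians(-10.5);ux=np.array([np.cos(a),np.sin(a)]);uy=np.array([-ux[1],ux[0]])
im=get_image("side");np.savez("side4.npz",**im);w=pts(im);d=(w[...,:2]-s[:2]-[.003,-.003]);X=d@ux*1000;Y=d@uy*1000;Z=(w[...,2]-s[2])*1000
for lo,hi in((-48,-30),(-30,-23),(-18,-10),(-10,10),(10,18),(23,30),(30,48)):
    m=(X>lo)&(X<hi)&(abs(Y)<35)&(Z>-40)&(Z<40);print((lo,hi),m.sum(),"Zrel",np.percentile(Z[m],[1,5,20,50]).round(1))
m=(abs(X)<16)&(abs(Y)<16)&(Z<20)&(Z>-20);h,e=np.histogram(Z[m],np.arange(-20,20,2));print(h)
```

```text
t 16.2667 yaw 169.49 tcp [ 0.6557 -0.2073  0.1064] spin -0.0 then shift [-0.92  5.95 14.61] F [ 0.8  0.4 -2.3] gap 0.474 j6 -0.11
(-48, -30) 25 Zrel [ 9.2 10.2 13.7 21.4]
(-30, -23) 199 Zrel [ 4.3  6.4 12.  24.3]
(-18, -10) 171 Zrel [-8.2 -4.3  3.2  4.1]
(-10, 10) 378 Zrel [-8.5 -7.  -2.8  3.7]
(10, 18) 117 Zrel [-9.1 -8.  -5.4  1.8]
(23, 30) 118 Zrel [ 3.   5.1 12.  20. ]
(30, 48) 72 Zrel [11.3 12.6 16.6 22.3]
[  0   0   0   0   0  10  17  23  18  20  19 113 214  10   0   0   0   0
   0]
```

The tips lie only about 1–2 mm below the ring's top, so this grip is too shallow and my first height was right. I set the ring back down and regrip lower.

Request:
{"method": "carry_out", "body": {"targets": [0.4,0,0,0,0.7,0.8,0,0,0,0.7,0.9,0,0,0,0.7,0.8,0,0,0,0.7,0.5,0,0,0,0.7,0.2,0,0,0,0.7,0.1,0,0,0,0.7,0.1,0,0,0,0.7,0.06,0,0,0,0.7,0.04,0,0,0,0.7,0,0,0,0,0.7,0,0,0,0,0.7]}}

```text
clock: 17.32
tcp_pos: [0.6573, -0.2077, 0.0116]
tool_rot: [-0.453, 0.543, 0.452, 0.544]
contact_force: [0.1, 0.1, -1.2]
finger_gap: 0.47
```

Request:
{"method": "carry_out", "body": {"targets": [0,0,0,0,0.48,0,0,0,0,0.44,0,0,0,0,0.4,0,0,0,0,0.38,0,0,0,0,0.38,0,0,0,0,0.38], "force": 40}}

```text
clock: 17.82
tcp_pos: [0.657, -0.2077, 0.011]
tool_rot: [-0.452, 0.544, 0.452, 0.544]
contact_force: [0.0, 0.6, 0.1]
finger_gap: 0.622
```

```bash
python3 -c "
from h import *
plan(.6575,-.2077,.0025,169.5)"
```

```text
t 17.8167 yaw 169.52 tcp [ 0.657  -0.2077  0.011 ] spin 0.0 then shift [ 0.34 -0.02  0.  ] F [0.  0.6 0.1] gap 0.622 j6 -0.11
```

Request:
{"method": "carry_out", "body": {"targets": [0.15,0,0,0,0.38,0.15,0,0,0,0.38,0.04,0,0,0,0.38,0,0,0,0,0.42,0,0,0,0,0.46,0,0,0,0,0.5,0,0,0,0,0.55,0,0,0,0,0.7,0,0,0,0,0.7,0,0,0,0,0.7,0,0,0,0,0.7], "force": 45}}

```text
clock: 18.73
tcp_pos: [0.6572, -0.2077, 0.0026]
tool_rot: [-0.452, 0.543, 0.452, 0.544]
contact_force: [-0.4, 0.3, 1.9]
finger_gap: 0.488
```

Request:
{"method": "carry_out", "body": {"targets": [-0.2,0,0,0,0.7,-0.5,0,0,0,0.7,-0.9,0,0,0,0.7,-1,0,0,0,0.7,-0.9,0,0,0,0.7,-0.5,0,0,0,0.7,0,0,0,0,0.7,0,0,0,0,0.7,0,0,0,0,0.7], "force": 60}}

```text
clock: 19.48
tcp_pos: [0.6557, -0.2073, 0.1006]
tool_rot: [-0.451, 0.544, 0.453, 0.543]
contact_force: [-0.5, -0.1, -2.0]
finger_gap: 0.485
```

Run:
```python
from h import *
# ring spot: box (-3,-35)
a=np.radians(-10.5);ux=np.array([np.cos(a),np.sin(a)]);uy=np.array([-ux[1],ux[0]]);t=np.array([.576,.179])-.002*ux-.036*uy;print(t)
plan(*t,.13,169.5)
s=monitor.get_state()["tcp_pos"]
im=get_image("side");np.savez("side4.npz",**im);w=pts(im);d=(w[...,:2]-s[:2]-[.003,-.003]);X=d@ux*1000;Y=d@uy*1000;Z=(w[...,2]-s[2])*1000
for lo,hi in((-48,-30),(-30,-23),(-10,10),(23,30),(30,48)):
    m=(X>lo)&(X<hi)&(abs(Y)<35)&(Z>-40)&(Z<40);print((lo,hi),m.sum(),"Zrel",np.percentile(Z[m],[1,5,20,50]).round(1))
m=(abs(X)<16)&(abs(Y)<16)&(Z<24)&(Z>-20);h,e=np.histogram(Z[m],np.arange(-20,24,2));print(dict(zip(e,h)))
for x in(-12,12):
  for y in (-12,12):
    m=(abs(X-x)<4)&(abs(Y-y)<5)&(Z>0)&(Z<18);print(x,y,m.sum(),np.median(Z[m]).round(1),end=' ')
```

```text
[0.56747301 0.14396729]
t 19.4833 yaw 169.49 tcp [ 0.6557 -0.2073  0.1006] spin -0.0 then shift [-1.15  6.04 13.17] F [-0.5 -0.1 -2. ] gap 0.485 j6 -0.11
(-48, -30) 23 Zrel [ 8.4 10.9 14.1 20.6]
(-30, -23) 257 Zrel [ 7.2 10.3 15.8 25.7]
(-10, 10) 388 Zrel [-2.4 -1.   3.5 10.2]
(23, 30) 118 Zrel [ 1.4  5.2 11.4 19.5]
(30, 48) 72 Zrel [11.  12.3 15.4 21.7]
{np.int64(-20): np.int64(0), np.int64(-18): np.int64(0), np.int64(-16): np.int64(0), np.int64(-14): np.int64(0), np.int64(-12): np.int64(0), np.int64(-10): np.int64(0), np.int64(-8): np.int64(0), np.int64(-6): np.int64(1), np.int64(-4): np.int64(6), np.int64(-2): np.int64(11), np.int64(0): np.int64(22), np.int64(2): np.int64(27), np.int64(4): np.int64(12), np.int64(6): np.int64(15), np.int64(8): np.int64(74), np.int64(10): np.int64(251), np.int64(12): np.int64(28), np.int64(14): np.int64(0), np.int64(16): np.int64(0), np.int64(18): np.int64(0), np.int64(20): np.int64(0)}
-12 -12 45 10.8 -12 12 42 10.6 12 -12 83 9.2 12 12 0 nan
  return _methods._mean(a, axis=axis, dtype=dtype,
  ret = ret.dtype.type(ret / rcount)
```

The grip is now good: about 7 mm overlap, ring level. I carry it over the box's -y half.

Request:
{"method": "carry_out", "body": {"targets": [-0.4,0.2,0.4,0,0.7,-0.4,0.4,0.8,0,0.7,-0.35,0.5,1,0,0.7,0,0.5,1,0,0.7,0,0.5,1,0,0.7,0,0.5,1,0,0.7,0,0.5,1,0,0.7,0,0.5,1,0,0.7,0,0.5,1,0,0.7,0,0.5,1,0,0.7,0,0.5,1,0,0.7,0,0.5,1,0,0.7]}}

```text
clock: 20.53
tcp_pos: [0.5689, 0.0947, 0.1306]
tool_rot: [-0.452, 0.544, 0.453, 0.543]
contact_force: [-0.1, 0.6, -0.7]
finger_gap: 0.484
```

Request:
{"method": "carry_out", "body": {"targets": [0,0.5,1,0,0.7,0,0.3,0.6,0,0.7,0,0.14,0.37,0,0.7,0,0,0,0,0.7,0,0,0,0,0.7]}}

```text
clock: 20.95
tcp_pos: [0.5558, 0.146, 0.1308]
tool_rot: [-0.452, 0.544, 0.453, 0.543]
contact_force: [-0.7, -0.3, -1.8]
finger_gap: 0.482
```

```bash
python3 -c "
from h import *
plan(.5675,.144,.042,169.5)"
```

```text
t 20.95 yaw 169.57 tcp [0.5558 0.146  0.1308] spin 0.01 then shift [ 3.55 -0.48  0.01] F [-0.7 -0.3 -1.8] gap 0.482 j6 -0.72
```

Request:
{"method": "carry_out", "body": {"targets": [0.3,-0.24,0,0,0.7,0.6,-0.24,0,0,0.7,0.8,0,0,0,0.7,0.8,0,0,0,0.7,0.6,0,0,0,0.7,0.3,0,0,0,0.7,0.15,0,0,0,0.7,0,0,0,0,0.7,0,0,0,0,0.7]}}

```text
clock: 21.7
tcp_pos: [0.5686, 0.1435, 0.0428]
tool_rot: [-0.452, 0.543, 0.452, 0.544]
contact_force: [0.7, 0.3, -0.7]
finger_gap: 0.48
```

Run:
```python
from h import *
a=np.radians(-10.5);ux=np.array([np.cos(a),np.sin(a)]);uy=np.array([-ux[1],ux[0]])
plan(.5675,.144,.0275,169.5)
s=monitor.get_state()["tcp_pos"];d=s[:2]-[.576,.179];print("tcp in box",d@ux,d@uy)
ims=[]
for n,(ax,ay) in(("side",(.579,.1771)),("top",(.5745,.180))):
    im=get_image(n);w=pts(im)
    d=w[...,:2]-np.array([ax,ay]);X=d@ux*1000;Y=d@uy*1000;Z=(w[...,2]-s[2])*1000
    m=(abs(X)<22)&(Y<-7)&(Y>-65)&(Z>8)&(Z<14);print(n,m.sum(),"ring top X",np.percentile(X[m],[1,99]).round(1),"Y",np.percentile(Y[m],[1,99]).round(1))
    r0,c0=(140,320) if n=="side" else(120,160)
    c=im["color"][r0:r0+130,c0:c0+150];ims.append(cv2.resize(c[...,::-1],(400,346),interpolation=cv2.INTER_CUBIC))
cv2.imwrite("pics/s6.png",np.hstack(ims))
```

```text
t 21.7 yaw 169.5 tcp [0.5686 0.1435 0.0428] spin -0.0 then shift [0.61 0.05 0.01] F [ 0.7  0.3 -0.7] gap 0.48 j6 -0.71
tcp in box -0.0007709292395059178 -0.036292469402689
side 233 ring top X [-21.3  20.3] Y [-58.  -14.3]
top 59 ring top X [-20.7  10. ] Y [-58.3 -44.3]
```

View pics/s6.png

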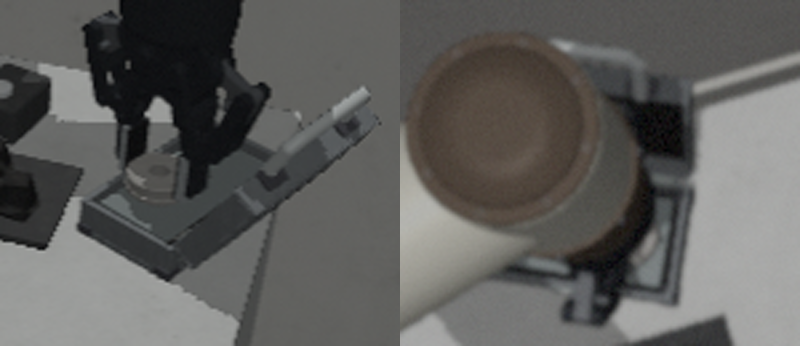

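The ring is centred at box (0,-36) over the sheet, beside the rib, and the fingers clear the lid. I lower it slowly.

Request:
{"method": "carry_out", "body": {"targets": [0.15,0.05,0,0,0.7,0.15,0,0,0,0.7,0.1,0,0,0,0.7,0.06,0,0,0,0.7,0.04,0,0,0,0.7,0,0,0,0,0.7,0,0,0,0,0.7]}}

```text
clock: 22.38
tcp_pos: [0.5667, 0.144, 0.0298]
tool_rot: [-0.452, 0.544, 0.452, 0.544]
contact_force: [0.1, -0.5, -1.4]
finger_gap: 0.478
```

Request:
{"method": "carry_out", "body": {"targets": [0.03,0,0,0,0.7,0.03,0,0,0,0.7,0.03,0,0,0,0.7,0,0,0,0,0.7,0,0,0,0,0.7]}}

```text
clock: 22.8
tcp_pos: [0.5667, 0.144, 0.0278]
tool_rot: [-0.452, 0.543, 0.452, 0.544]
contact_force: [-0.1, -0.2, 0.6]
finger_gap: 0.482
```

Request:
{"method": "carry_out", "body": {"targets": [0.03,0,0,0,0.7,0,0,0,0,0.7,0,0,0,0,0.7]}}

```text
clock: 23.05
tcp_pos: [0.5667, 0.144, 0.0277]
tool_rot: [-0.452, 0.543, 0.452, 0.544]
contact_force: [-2.7, -0.2, 5.7]
finger_gap: 0.487
```

Contact is confirmed (about 6 N). I release, rise and aim at the handle.

Request:
{"method": "carry_out", "body": {"targets": [0,0,0,0,0.5,0,0,0,0,0.47,0,0,0,0,0.44,0,0,0,0,0.41,0,0,0,0,0.4,0,0,0,0,0.4,-0.3,0,0,0,0.4,-0.7,0,0,0,0.4,-1,0,0,0,0.4,-1,0,0,0,0.4,-1,0,0,0,0.4,-1,0,0,0,0.4], "force": 30}}

```text
clock: 24.05
tcp_pos: [0.5665, 0.1438, 0.1536]
tool_rot: [-0.452, 0.543, 0.452, 0.544]
contact_force: [0.3, -0.5, -1.1]
finger_gap: 0.598
```

Request:
{"method": "carry_out", "body": {"targets": [-0.8,0,0,0,0.4,-0.4,0,0,0,0.4,0,0,0,0,0.4]}}

```text
clock: 24.3
tcp_pos: [0.568, 0.1445, 0.185]
tool_rot: [-0.453, 0.541, 0.452, 0.546]
contact_force: [0.6, 0.0, -0.1]
finger_gap: 0.599
```

Run:
```python
from h import *
a=np.radians(-10.5);ux=np.array([np.cos(a),np.sin(a)]);uy=np.array([-ux[1],ux[0]])
plan(.670,.1615,.111,169.5)
im=get_image("side");ax,ay=.579,.1771;w=pts(im)
d=w[...,:2]-np.array([ax,ay]);X=d@ux*1000;Y=d@uy*1000;Z=w[...,2]*1000
m=(abs(X)<26)&(Y<-7)&(Y>-65)&(Z>36.5)&(Z<43);print(m.sum(),"ring top z",np.percentile(Z[m],[5,50,95]),"X",np.percentile(X[m],[1,99]).round(1),"Y",np.percentile(Y[m],[1,99]).round(1))
for sx in(-12,12):
  for sy in(-12,12):
    k=m&(abs(X-sx)<6)&(abs(Y+36-sy)<6);print(sx,sy,np.median(Z[k]).round(1),end=' ')
k=(X>70)&(X<115)&(abs(Y)<25)&(Z>110)&(Z<140);print("\nbar X",np.percentile(X[k],[5,50,95]),"Z",np.percentile(Z[k],[5,50,95]))
c=im["color"][110:270,320:500];cv2.imwrite("pics/s7.png",cv2.resize(c[...,::-1],None,fx=3.5,fy=3.5,interpolation=cv2.INTER_CUBIC))
```

```text
t 24.3 yaw 169.54 tcp [0.568  0.1445 0.185 ] spin 0.01 then shift [ 2.98 -3.87  1.4 ] F [ 0.6  0.  -0.1] gap 0.599 j6 -0.71
275 ring top z [36.73591203 38.18819102 39.85832148] X [-24.9  18.5] Y [-56.2 -13.2]
-12 -12 38.4 -12 12 38.4 12 -12 38.0 12 12 38.2 
bar X [ 92.4008104   97.37269586 100.03091011] Z [125.23915638 129.67026897 131.42956912]
```

View pics/s7.png

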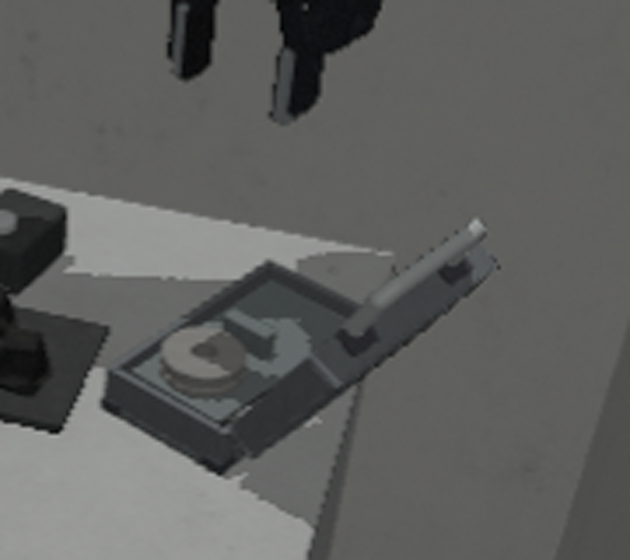

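The ring sits flat at crop (205,358) beside the rib at (255,330), with its top level at 38.2 mm. The bar runs from crop (360,315) to (480,230), at box x of about 97 mm as expected. I move over it, then down.

Request:
{"method": "carry_out", "body": {"targets": [0,-0.5,0.2,0,0.4,0,-0.9,0.4,0,0.4,0,-1,0.4,0,0.4,0,-0.9,0.3,0,0.45,0,-0.5,0.1,0,0.5,0,-0.07,0,0,0.5,0,0,0,0,0.5,0,0,0,0,0.5,0,0,0,0,0.5]}}

```text
clock: 25.1
tcp_pos: [0.6671, 0.1606, 0.1812]
tool_rot: [-0.452, 0.544, 0.453, 0.543]
contact_force: [-0.2, 0.2, 0.2]
finger_gap: 0.497
```

```bash
python3 -c "
from h import *
plan(.670,.1615,.111,169.5)"
```

```text
t 25.1 yaw 169.53 tcp [0.6671 0.1606 0.1812] spin 0.0 then shift [ 2.81 -0.11  0.06] F [-0.2  0.2  0.2] gap 0.497 j6 -0.65
```

Request:
{"method": "carry_out", "body": {"targets": [0.4,-0.11,0.06,0,0.5,0.6,0,0,0,0.5,0.6,0,0,0,0.5,0.5,0,0,0,0.5,0.4,0,0,0,0.5,0.2,0,0,0,0.5,0.1,0,0,0,0.5,0,0,0,0,0.55,0,0,0,0,0.6]}}

```text
clock: 25.85
tcp_pos: [0.6715, 0.1619, 0.1125]
tool_rot: [-0.452, 0.543, 0.452, 0.544]
contact_force: [0.3, 0.8, 0.4]
finger_gap: 0.402
```

Request:
{"method": "carry_out", "body": {"targets": [0,0,0,0,0.65,0,0,0,0,0.7,0,0,0,0,0.75,0,0,0,0,0.8,0,0,0,0,0.84,0,0,0,0,0.88,0,0,0,0,0.92,0,0,0,0,1,0,0,0,0,1,0,0,0,0,1,0,0,0,0,1], "force": 40}}

```text
clock: 26.77
tcp_pos: [0.6709, 0.1618, 0.112]
tool_rot: [-0.452, 0.544, 0.452, 0.543]
contact_force: [-2.7, 0.2, 2.9]
finger_gap: 0.098
```

Run:
```python
from h import *
a=np.radians(-10.5);ux=np.array([np.cos(a),np.sin(a)]);uy=np.array([-ux[1],ux[0]])
plan(.670,.1615,.111,169.5);s=monitor.get_state()["tcp_pos"];d=(s[:2]-[.576,.179])*1000;print(d@ux,d@uy,monitor.get_state()["ft_torque"])
im=get_image("side")
c=im["color"][90:250,340:520];cv2.imwrite("pics/s8.png",cv2.resize(c[...,::-1],None,fx=3.5,fy=3.5,interpolation=cv2.INTER_CUBIC))
```

```text
t 26.7667 yaw 169.53 tcp [0.6709 0.1618 0.112 ] spin 0.01 then shift [ 0.04  0.03 -0.02] F [-2.7  0.2  2.9] gap 0.098 j6 -0.65
96.43817360141512 0.3465955156635017 [0.09508486 0.72210253 0.10367877]
```

View pics/s8.png

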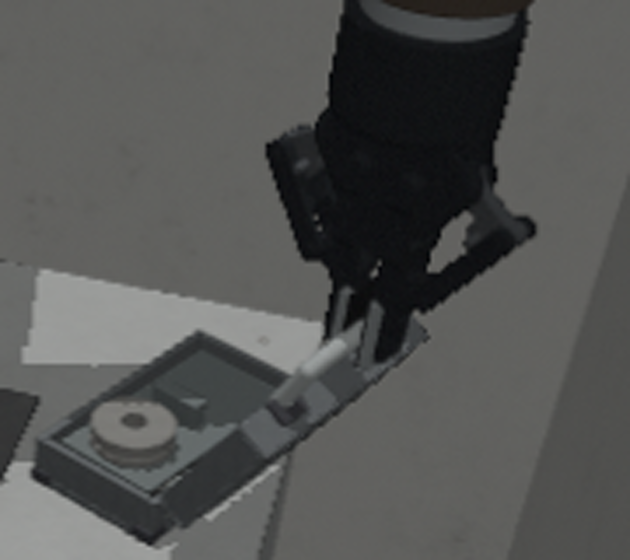

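The bar is pinched (gap 0.098, i.e. 10 mm), and the TCP sits at box x = 96.4 mm, matching 96.5 expected. I work out the arc to 60°.

```bash
python3 -c "
import numpy as np
a=np.concatenate([[2.1],2.1-np.cumsum(np.r_[.4,.7,np.ones(20),.7,.4])/22.2*(2.1-np.pi/3)])
y=-(40-112*np.cos(a))/25; x=-(30+112*np.sin(a))/25
X=np.round(x-x[0],2);Y=np.round(y-y[0],2)
print([(round(p,2),round(q,2)) for p,q in zip(np.diff(X),np.diff(Y))])
"
```

```text
[(np.float64(-0.04), np.float64(0.07)), (np.float64(-0.07), np.float64(0.13)), (np.float64(-0.1), np.float64(0.2)), (np.float64(-0.08), np.float64(0.19)), (np.float64(-0.07), np.float64(0.2)), (np.float64(-0.07), np.float64(0.2)), (np.float64(-0.05), np.float64(0.21)), (np.float64(-0.05), np.float64(0.2)), (np.float64(-0.04), np.float64(0.21)), (np.float64(-0.02), np.float64(0.21)), (np.float64(-0.02), np.float64(0.22)), (np.float64(0.0), np.float64(0.21)), (np.float64(0.0), np.float64(0.21)), (np.float64(0.02), np.float64(0.21)), (np.float64(0.02), np.float64(0.21)), (np.float64(0.04), np.float64(0.21)), (np.float64(0.04), np.float64(0.21)), (np.float64(0.05), np.float64(0.21)), (np.float64(0.07), np.float64(0.2)), (np.float64(0.07), np.float64(0.2)), (np.float64(0.08), np.float64(0.19)), (np.float64(0.1), np.float64(0.2)), (np.float64(0.07), np.float64(0.13)), (np.float64(0.04), np.float64(0.07))]
```

Request:
{"method": "carry_out", "body": {"targets": [-0.04,0.07,0,0,1,-0.07,0.13,0,0,1,-0.1,0.2,0,0,1,-0.08,0.19,0,0,1,-0.07,0.2,0,0,1,-0.07,0.2,0,0,1,-0.05,0.21,0,0,1,-0.05,0.2,0,0,1], "force": 60}}

```text
clock: 27.48
tcp_pos: [0.637, 0.1677, 0.1263]
tool_rot: [-0.453, 0.543, 0.452, 0.544]
contact_force: [2.9, -5.0, 5.3]
finger_gap: 0.088
```

Request:
{"method": "carry_out", "body": {"targets": [-0.04,0.21,0,0,1,-0.02,0.21,0,0,1,-0.02,0.22,0,0,1,0,0.21,0,0,1,0,0.21,0,0,1,0.02,0.21,0,0,1,0.02,0.21,0,0,1,0.04,0.21,0,0,1]}}

```text
clock: 28.15
tcp_pos: [0.595, 0.1751, 0.1272]
tool_rot: [-0.453, 0.543, 0.452, 0.544]
contact_force: [0.6, -5.0, 6.7]
finger_gap: 0.086
```

Request:
{"method": "carry_out", "body": {"targets": [0.04,0.21,0,0,1,0.05,0.21,0,0,1,0.07,0.2,0,0,1,0.07,0.2,0,0,1,0.08,0.19,0,0,1,0.1,0.2,0,0,1,0.07,0.13,0,0,1,0.04,0.07,0,0,1,0,0,0,0,1,0,0,0,0,1,0,0,0,0,1]}}

```text
clock: 29.07
tcp_pos: [0.559, 0.1815, 0.1129]
tool_rot: [-0.452, 0.544, 0.452, 0.543]
contact_force: [-2.2, -4.0, 5.8]
finger_gap: 0.086
```

Run:
```python
from h import *
a=np.radians(-10.5);ux=np.array([np.cos(a),np.sin(a)]);uy=np.array([-ux[1],ux[0]])
plan(.56,.182,.112,169.5);s=monitor.get_state()["tcp_pos"];d=(s[:2]-[.576,.179])*1000;X,Z=d@ux,s[2]*1000+14.7
print(X,d@uy,"lid deg",np.degrees(np.arctan2(Z-30,40-X)),"r",np.hypot(Z-30,40-X),monitor.get_state()["ft_torque"])
im=get_image("side");np.savez("side6.npz",**im)
c=im["color"][90:250,340:520];cv2.imwrite("pics/s9.png",cv2.resize(c[...,::-1],None,fx=3.5,fy=3.5,interpolation=cv2.INTER_CUBIC))
```

```text
t 29.0667 yaw 169.52 tcp [0.559  0.1815 0.1129] spin 0.0 then shift [ 0.03 -0.03  0.03] F [-2.2 -4.   5.8] gap 0.086 j6 -0.77
-17.141248855872846 -0.6398633066039263 lid deg 59.64180576499227 r 113.0604727632177 [-1.19274572  0.30305172  0.04162635]
```

View pics/s9.png

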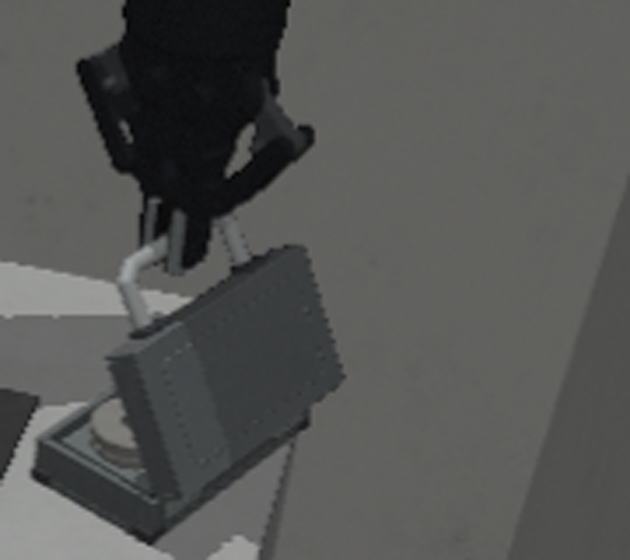

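The lid is held forward, its handle between the pads at crop (170,240), and the ring is still in place. I verify the lid angle by fitting a plane to its outer face.

Run:
```python
from h import *
a=np.radians(-10.5);ux=np.array([np.cos(a),np.sin(a)]);uy=np.array([-ux[1],ux[0]])
im=dict(np.load("side6.npz").items());w=pts(im)[90+265//3:90+380//3,340+200//3:340+310//3].reshape(-1,3)
v,u=np.mgrid[0:480,0:640];m=((u-340)*3.5>200)&((u-340)*3.5<300)&((v-90)*3.5>300)&((v-90)*3.5<380)
p=pts(im)[m];p=p[~np.isnan(p).any(1)];c=np.median(p,0);p=p[np.abs(p-c).max(1)<.06]
n=np.linalg.svd(p-p.mean(0))[2][2];n*=np.sign(n[2]);print(len(p),n,"lid angle",np.degrees(np.arccos(n[2])),"resid",((p-p.mean(0))@n).std())
w=pts(im);Z=w[...,2]*1000;d=w[...,:2]-[.579,.1771];X=d@ux*1000;Y=d@uy*1000
m=(abs(X)<25)&(Y<-10)&(Y>-62)&(Z>36.5)&(Z<41);print("ring",m.sum(),np.percentile(Z[m],[5,50,95]).round(1),np.percentile(X[m],[2,98]).round(1),np.percentile(Y[m],[2,98]).round(1))
```

```text
641 [ 0.84002152 -0.13849038  0.52458007] lid angle 58.3600215940759 resid 0.001127891163505663
ring 111 [36.9 38.2 39.9] [-24.2   6.3] [-57.9 -29.2]
```

Request:
{"method": "carry_out", "body": {"targets": [0,0,0,0,1,0,0,0,0,1,0,0,0,0,1,0,0,0,0,1,0,0,0,0,1,0,0,0,0,1]}}

```text
clock: 29.62
tcp_pos: [0.5591, 0.1815, 0.1129]
tool_rot: [-0.452, 0.544, 0.452, 0.543]
contact_force: [-1.7, -4.1, 7.8]
finger_gap: 0.086
```

The plane fit gives 58.4° and the TCP position 59.6°. I nudge the lid back by about 0.8° and let it settle.

Request:
{"method": "carry_out", "body": {"targets": [-0.02,-0.03,0,0,1,-0.01,-0.02,0,0,1,0,0,0,0,1,0,0,0,0,1,0,0,0,0,1,0,0,0,0,1,0,0,0,0,1,0,0,0,0,1]}}

```text
clock: 30.28
tcp_pos: [0.5603, 0.1813, 0.1136]
tool_rot: [-0.452, 0.544, 0.452, 0.543]
contact_force: [-2.5, -3.8, 6.6]
finger_gap: 0.091
```

Run:
```python
from h import *
im=get_image("side");v,u=np.mgrid[0:480,0:640];m=((u-340)*3.5>200)&((u-340)*3.5<300)&((v-90)*3.5>300)&((v-90)*3.5<380)
p=pts(im)[m];p=p[~np.isnan(p).any(1)];p=p[np.abs(p-np.median(p,0)).max(1)<.06];n=np.linalg.svd(p-p.mean(0))[2][2]
s=monitor.get_state();print("lid",np.degrees(np.arccos(abs(n[2]))),s["tcp_pos"],s["contact_force"],s["finger_gap"],abs(s["joint_velocities"]).max(),s["clock"])
order.sign_off()
```

```text
lid 58.91592527280604 [0.56028762 0.18130344 0.11361668] [-2.50253309 -3.35705257  6.79332986] 0.08610216628639758 0.0015434136750146865 30.3333
the job is handed in; nothing more can be done
```

The box is packed and handed in at 30.3 s, with the gripper still holding the lid about 60° from shut.

- **Separator:** it lies flat in the box, rib up. The corners I could see read about 24 mm, against 25 mm expected.
- **Large ring:** it lies flat on the sheet at about y = -36 mm, beside the rib, with its top level at about 38 mm. I lowered it until I felt contact, then let go.
- **Regrips:** I gripped the ring three times. I wrongly took the first grip for table contact, and the second was too shallow. When I set the ring back down on the table to regrip, it was probably still about 2 mm up when released. That was before it went in the box.
- **Lid angle:** the two final checks disagree slightly. A plane fit to the lid's face in the camera gives 58.9°, while the position of the held bar gives about 60.4°. The arm was still, with about 8 N at the wrist.
- **Other items:** the small ring and plug gauge looked undisturbed in the close-up during the ring grip. I didn't picture them again at the end. I never measured the counter's position, and the arm never worked near it.

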